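Take a glaze sample off its barbed display hook and stand it in the display block

ROBOT

A 6-joint arm with a two-finger parallel gripper is mounted at the origin on a cart in front of the work surface, level with it; the furniture and walls round the work are solid. World frame = base frame: x ahead of the robot, y to its left, z up, the work surface at z = 0. Lengths are in m, angles in degrees, forces in N, time in s.
With the tool pointing down it reaches from about 0.35 to 0.875 m from the base axis. Payload 4.2 kg.
Tool frame: the origin (TCP) lies at the centre of the arm's flange, where the gripper is bolted on; the fingertips stand 182 mm ahead of it and the grasp point (between the pads) lies 164 mm ahead of it (r.nose_length is the distance from the TCP to the fingertips, in m); z points along the fingers, y is the line along which they close (so a half turn about z gives the same grasp; the last joint's range is limited). The gripper opens to 87 mm and grips with 3 to 60 N. Pads are 19 mm wide; open, the fingers measure 117 mm over their backs; the gripper's body (75 mm by 190 mm) begins 51 mm behind the grasp point.
Start: joints at [83.056, 22.042, 0.453, 0, -68.411, -14.817], TCP at [0.232, 0.58, 0.405] pointing down, gripper open.
Joint ranges: [-179.83, 179.83], [-69.29, 118.12], [-61.27, 80.66], [-181.25, 117.63], [-171.15, -9.14], [-177.46, 177.46]. Speed limits (degrees/s): [159.86, 159.86, 180, 180, 180, 180].

INTERFACE

Orientations are given as a 3x3 rotation matrix whose columns are the frame's x, y, z axes.
In Python, from station import r, vision gives the robot as it stands. The module is installed in compiled form; this text tells all that it offers.
- The arm moves only by the shell command python3 -m creep 'ROWS'. ROWS is JSON, a list of rows, each a list of 7 numbers: the opening, from -1 (shut) to 1 (fully open), then the shift along the tool's x, y, z in mm, then the turn, a rotation vector about the tool's x, y, z in degrees. A call has 1 to 8 rows; each row is the pose to reach, as a shift and turn from the pose commanded when the call began, along the tool's axes at that moment; what a row does not reach only later rows make up. A row lasts 1/12 s, in which the tool goes at most 41.7 mm and 7.16 degrees, less where a joint would pass 70% of its speed; a pose out of reach is approached as far as the arm can. A call with a gripper value outside its range is refused whole. The fingers move at their own pace and stop on an object; the grip force is fixed at half the most. Time passes only in rows, so rows that repeat a pose let the fingers close. It gives the time, the measured TCP pose, the force, the opening and the grip force at its end, in the units of the state.
- r.sense(): the state, without advancing time (a new reading comes with each control period).
- vision.capture(name): name is "scene" or "top"; returns (picture, depth): 400x640x3 uint8, red, green, blue; 400x640 float32, m along the optical axis (not along the pixel's ray), 0 where there is no reading.
- vision.camera_model(name): a dict with "vertical_fov" (degrees; the focal length in pixels is half the picture's height over the tangent of half this angle, whatever the lens; pixels are square), "cx", "cy" (the principal point, pixels), "extrinsics" (4x4, takes a point from camera to world coordinates). Camera axes: x right, y down, z forward; pixel columns grow to the right and rows downward; lengths in m; the calibration is good to about 2 mm. A picture is of the moment at which its call begins. camera_model takes no time and is no camera call.
- r.finish_job(): hands the job in; it is judged then, once.
Trained networks look in the newest picture that a camera, given by its name, has taken for a name from the list of things; names that differ only in an ending like _2 or _b are one class to them, and where a whole thing is asked for, a point or a joint stands for the part that bears it (a point fixed in the world has none). Each returns a list of dicts, best first, with "conf" (0 to 1); they miss things now and then, are a little off and sometimes report something else, mostly with a low value. They report only what shows in the picture. A call takes as long as a camera call. They do not tell look-alikes from the thing itself.
- vision.find_in(camera, thing): "uv" ([column, row] in pixels, amid what is visible of it).
- vision.cut_out(camera, thing): "region" (400x640 bool, what is visible of it) and "uv" ([column, row] in pixels, amid what is visible of it).
The state is a dict: "time_s": time; "joints": joint angles; "joint_velocities": joint speeds; "effort": joint torques, N m; "tcp_pos": TCP position; "ee_rot": TCP orientation; "wrist_force": force on the tool from outside, world axes, zero at the start; "moment": the same for the moment, N m; "gripper_width": opening from 0.0 (shut) to 1.0 (fully open); "gripper_force": force on a finger pad.
Only numpy, scipy, OpenCV 4.12 (cv2) and the standard library are available. Lean on these libraries where they do the work, as an engineer would, in place of code of your own. Each camera call takes 0.05 s, during which the arm holds its last target. There are 200 camera calls.

TASK

Take the glazed sample plaque off the barbed hook of the display stand without straining it against the hook (raise it, tilt its foot outward and back it out over the barb), carry it clear in the gripper, and stand it fully down and upright in the groove of the wooden display block. Set it down gently, let go of it there, and leave the green cup in the middle of the table alone.

Things in the scene. Friction and masses are not known exactly. Their poses are not given: they have to be found in the camera images.
- plaque_mid (a point): Centre of the sample plaque, a bisque tile glazed blue on both faces: 8 mm thick (its x), 50 mm wide (y), 100 mm tall (z, up), 0.08 to 0.16 kg. It hangs across the hook's bar, its x along the bar, pointing outward to the hook's end. Take it by its two side edges, from above, beside the slot. Its pose (all three plaque points) cannot be read while the fingers hold it.
- plaque_slot (a point): Centre of the plaque's hanging slot, 28 mm above plaque_mid, same axes. The slot goes through along x; it is 24 mm wide (y) and 20 mm tall, with a 12 mm bridge above it. While it hangs, the bridge's underside lies on the bar.
- plaque_foot (a point): Middle of the plaque's lower edge, 50 mm below plaque_mid, same axes.
- stand: Fixed display stand, origin at the middle of the underside of its dark foot plate (100 x 110 x 14 mm). A 12 mm post at the middle carries a dark sleeve, from which a brass hook points along the stand's +x. Pressing the plaque on the stand or hook with more than 10 N chips the glaze.
- hook_root (a point): Middle of the sleeve (15 mm thick, reaching 17 mm out), 170 mm above the stand's origin, same axes; the level bar of the hook (6 mm round rod) leaves it along +x. How far out the bar ends (the elbow, 70 to 110 mm from here) differs each time and is NOT reported: find it by drawing the plaque gently outward until it touches the rise. The rod does not slide under load.
- hook_plane (a point): Same point as hook_root, for the hook's end, in the plane y = 0: from the elbow the rod rises outward at 60 degrees above level for 22 mm (axis) to the tip, and from the tip a 6 mm barb points back to the post, 10 degrees below level. An upright plaque is caught by it. Tilted 35 to 42 degrees, foot outward from the post, the slot goes over with about 2 mm to spare.
- block: Fixed light wooden display block, 54 mm (x) x 100 mm (y) x 40 mm tall, origin at the middle of its underside. A groove runs along its y through the middle, open at both ends: floor 12 mm above the underside, 11 mm wide up to 30 mm, then flared at 45 degrees to 31 mm wide at the top. It is empty.
- groove (a point): Middle of the groove's floor, axes of the block.
- cup_mid (a point): Centre of the loose pale-green glazed cup, 65 mm across, 71 mm tall: a bystander.
Not all that is in view belongs to the job. Leave any purple or yellow look-alike of the part that bears plaque_mid alone.

How it is judged:
By the outcome, as a careful person would: the job done as asked, in the order asked, and still so for the second after the job is handed in, with the robot touching nothing.
It also fails if it takes over 72 s, if anything falls off the work surface, if the arm or the gripper's body presses on something with over 40 N, if the wrist force passes 120 N, or if a joint passes its speed limit or range.

## Working session

There is one attempt and no reset: what is moved stays moved. The work goes in short steps, Python scripts to look and compute and a shell command to move; the robot and the scene stay as the last step left them, time stands still between calls to the robot, and variables do not carry over. Pictures are saved under pics/ and viewed, at most 10 in all, crops included, and the job is handed in when it is done.

```bash
mkdir -p pics; cat > h.py <<'E'
import numpy as np, cv2
from station import r, vision
def cap(n):
    p,d=vision.capture(n); m=vision.camera_model(n); return p,d,m
def pts(d,m,mask=None):
    f=200/np.tan(np.radians(m["vertical_fov"]/2)); v,u=np.nonzero((d>0)&(mask if mask is not None else True))
    z=d[v,u]; P=np.c_[(u-m["cx"])*z/f,(v-m["cy"])*z/f,z,np.ones_like(z)]
    return (P@np.array(m["extrinsics"]).T)[:,:3],u,v
E
python3 - <<'E'
from h import *
s=r.sense(); print(s['tcp_pos'],s['ee_rot'],s['time_s'])
im=[]
for c in("scene","top"):
    p,d,m=cap(c); np.savez('pics/%s0.npz'%c,p=p,d=d)
    print(c,m["vertical_fov"],m["cx"],m["cy"],np.round(m["extrinsics"],3).tolist(),(d>0).mean())
    for t in("plaque_mid","plaque_slot","plaque_foot","stand","hook_root","block","groove","cup_mid"):
        for o in vision.cut_out(c,t)[:3] if t in("plaque_mid","stand","block","cup_mid") else vision.find_in(c,t)[:3]:
            k=o.get("region"); u,v=map(int,o["uv"]); e=''
            if k is not None:
                P,_,_=pts(d,m,k); e=(k.sum(),np.round(np.median(P,0),3),np.round(np.percentile(P,[2,98],axis=0),3).tolist()) if len(P) else ''
            else:
                k=np.zeros(d.shape,bool);k[v-1:v+2,u-1:u+2]=1;P,_,_=pts(d,m,k); e=np.round(np.median(P,0),3) if len(P) else ''
            print(t,round(o["conf"],2),u,v,*e)
    im.append(cv2.cvtColor(p,cv2.COLOR_RGB2BGR))
    cv2.imwrite('pics/%s0.png'%c,im[-1])
E
```

```text
[0.23159901 0.58026282 0.40366026] [[ 9.28656328e-01 -3.70940523e-01 -7.42947902e-04]
 [-3.70941260e-01 -9.28654065e-01 -2.05155661e-03]
 [ 7.10638936e-05  2.18078106e-03 -9.99997620e-01]] 0.0
scene 53.998576043347754 318.90062270040676 201.53134562565117 [[-0.873, -0.386, 0.297, 0.327], [-0.487, 0.68, -0.548, 0.416], [0.009, -0.623, -0.782, 0.778], [0.0, 0.0, 0.0, 1.0]] 0.996140625
plaque_mid 0.89 376 171 787 [ 0.498 -0.173  0.136] [[0.475, -0.326, -0.001], [0.57, -0.119, 0.185]]
plaque_mid 0.73 399 150 286 [ 0.501 -0.335  0.061] [[0.494, -0.375, 0.0], [0.516, -0.311, 0.1]]
plaque_mid 0.61 314 213 310 [ 0.587 -0.044  0.062] [[0.583, -0.074, -0.0], [0.596, -0.025, 0.1]]
plaque_slot 0.75 397 150 0.504 -0.331 0.068
plaque_slot 0.71 315 217 0.586 -0.044 0.062
plaque_slot 0.65 376 174 0.5 -0.172 0.128
plaque_foot 0.73 380 172 0.493 -0.173 0.138
plaque_foot 0.69 314 216 0.585 -0.038 0.072
plaque_foot 0.52 395 150 0.504 -0.316 0.081
stand 0.58 376 194 1291 [ 0.497 -0.202  0.013] [[0.452, -0.26, 0.007], [0.556, -0.149, 0.176]]
hook_root 0.78 380 195 0.494 -0.214 0.015
block 0.63 304 306 161
[... 681 characters left out ...]
104]]
plaque_slot 0.76 377 228 0.498 -0.169 0.173
plaque_slot 0.57 327 193 0.59 -0.057 0.1
plaque_slot 0.43 434 223 0.509 -0.32 0.101
plaque_foot 0.65 324 197 0.587 -0.05 0.049
plaque_foot 0.46 436 223 0.509 -0.328 0.1
plaque_foot 0.45 378 227 0.501 -0.172 0.173
stand 0.62 381 227 1390 [ 0.499 -0.214  0.015] [[0.451, -0.265, 0.01], [0.557, -0.139, 0.179]]
hook_root 0.74 389 225 0.505 -0.198 0.174
hook_root 0.39 377 232 0.49 -0.173 0.141
hook_root 0.24 255 228 0.51 0.138 0.014
block 0.8 253 228 813 [0.51  0.135 0.037] [[0.465, 0.103, 0.004], [0.555, 0.166, 0.044]]
groove 0.96 256 229 0.507 0.135 0.015
cup_mid 0.89 296 165 480 [0.679 0.022 0.022] [[0.644, -0.008, 0.003], [0.702, 0.049, 0.074]]
```

View pics/scene0.png

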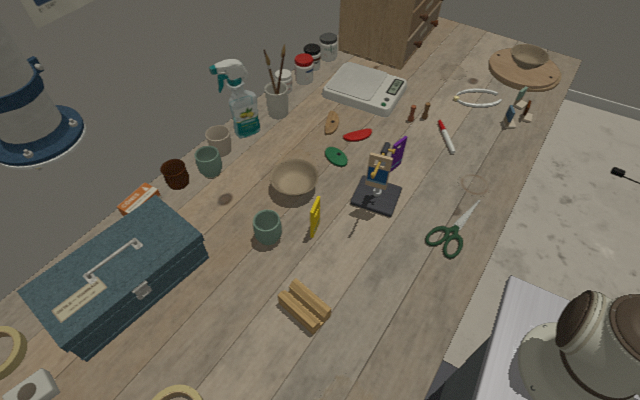

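View pics/top0.png

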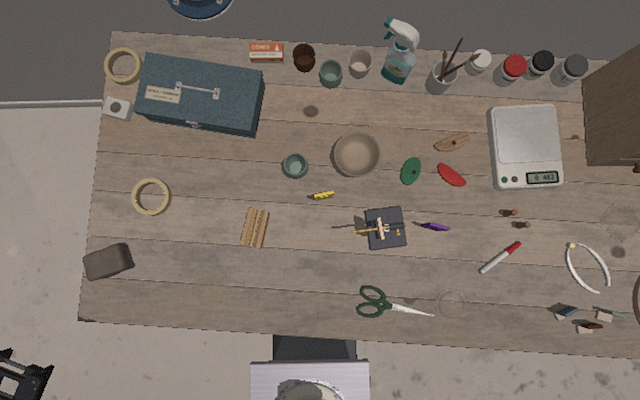

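The scene view shows the stand at (376,194) with the blue plaque, purple and yellow look-alikes at (399,150) and (314,213), the block at (304,306) and the cup at (265,226). In the top view the hook points left, towards +y. Next I fit the poses.

```bash
python3 - <<'E'
from h import *
out=[]
for c,(u0,u1,v0,v1) in(("scene",(335,425,125,225)),("top",(320,420,190,260))):
    z=np.load('pics/%s0.npz'%c); p,d=z['p'],z['d']; m=vision.camera_model(c)
    P,u,v=pts(d,m); 
    def box(lo,hi,x0,x1,y0,y1):
        k=(P[:,2]>lo)&(P[:,2]<hi)&(P[:,0]>x0)&(P[:,0]<x1)&(P[:,1]>y0)&(P[:,1]<y1); return P[k],u[k],v[k]
    for n,a in(("plate",(.008,.022,.42,.58,-.29,-.12)),("block",(.035,.048,.44,.58,.08,.19))):
        Q,_,_=box(*a); R=cv2.minAreaRect((Q[:,:2]*1000).astype(np.float32)); print(c,n,len(Q),np.round(R[0],1),np.round(R[1],1),round(R[2],1),np.round(np.median(Q[:,2]),4))
    Q,uu,vv=box(.06,.25,.45,.56,-.24,-.08)
    C=p[vv,uu].astype(int); blue=(C[:,2]>C[:,0]+8)
    B=Q[blue]; print('blue',len(B),np.round(np.median(B,0),4),np.round(np.percentile(B,[3,97],axis=0),4).tolist())
    Q,uu,vv=box(.11,.25,.45,.56,-.24,-.06)
    print('high',len(Q)); o=np.argsort(uu)
    if c=="top": print(np.c_[uu,vv,np.round(Q*1000),p[vv,uu]][o].astype(int)[::3].tolist())
    cr=cv2.resize(cv2.cvtColor(p[v0:v1,u0:u1],cv2.COLOR_RGB2BGR),None,fx=5,fy=5,interpolation=cv2.INTER_CUBIC)
    out.append(cv2.copyMakeBorder(cr,0,500-cr.shape[0],0,0,cv2.BORDER_CONSTANT))
w=np.hstack(out); cv2.imwrite('pics/crop0.png',cv2.resize(w,None,fx=.8,fy=.8))
E
```

```text
scene plate 1093 [ 504.5 -214.9] [109.7 102.6] 6.5 0.0126
scene block 713 [510.3 136.2] [ 54.8 100.1] 76.5 0.038
blue 221 [ 0.4935 -0.173   0.1236] [[0.4771, -0.1762, 0.1029], [0.5184, -0.1681, 0.1457]]
high 694
top plate 1125 [ 504.2 -215.3] [109.8 100.6] 6.6 0.015
top block 512 [510.8 135.6] [54.2 99.7] 76.4 0.0399
blue 30 [ 0.4962 -0.1727  0.1206] [[0.4777, -0.1806, 0.1041], [0.5191, -0.1684, 0.1417]]
high 371
[[353, 231, 492, -112, 194, 183, 148, 87], [354, 232, 490, -114, 193, 172, 143, 87], [355, 231, 492, -116, 191, 197, 159, 91], [356, 231, 492, -119, 191, 162, 129, 72], [357, 231, 492, -121, 188, 139, 112, 62], [358, 231, 493, -125, 175, 159, 125, 67], [360, 230, 495, -129, 174, 183, 143, 82], [361, 229, 497, -132, 172, 104, 87, 63], [362, 230, 495, -134, 172, 208, 170, 98], [363, 229, 497, -136, 174, 130, 103, 67], [364, 230, 495, -139, 174, 189, 155, 87], [365, 229, 497, -141, 173, 129, 104, 61], [366, 229, 497, -143, 173, 151, 120, 71], [367, 228, 499, -146, 175, 62, 56, 46], [368, 230, 494, -148, 173, 182, 145, 86], [369, 230, 494, -150, 174, 176, 145, 84], [370, 228, 49
[... 3734 characters left out ...]
95, 160, 94], [398, 229, 495, -216, 175, 165, 142, 89], [399, 234, 484, -218, 175, 180, 146, 89], [399, 228, 497, -219, 173, 53, 54, 55], [399, 225, 504, -218, 179, 76, 74, 78], [399, 222, 511, -219, 175, 63, 61, 64], [400, 224, 506, -221, 179, 66, 64, 67], [400, 226, 502, -221, 176, 75, 71, 78], [400, 223, 509, -221, 177, 55, 53, 57], [401, 227, 499, -224, 174, 61, 61, 63], [401, 223, 509, -223, 177, 59, 56, 57], [402, 222, 511, -226, 174, 50, 52, 53], [402, 227, 499, -225, 178, 62, 60, 62], [403, 227, 499, -229, 172, 55, 54, 62], [403, 224, 506, -228, 179, 61, 63, 69], [404, 226, 501, -230, 178, 88, 78, 75], [404, 225, 504, -230, 178, 108, 92, 69], [405, 225, 504, -233, 173, 135, 113, 85]]
```

View pics/crop0.png

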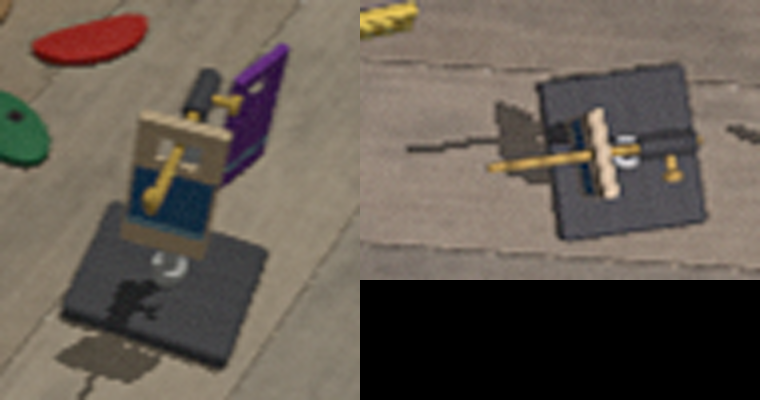

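The crops show the blue plaque hanging about 40 mm along the bar, with nothing beside its edges. The plate fit gives a hook yaw of about 96.5°, and the block's x axis lies at about 76.5°. Now I plan the unhooking path in the hook plane and the approach.

```bash
cat > plan.py <<'E'
import numpy as np
from scipy.sparse import coo_matrix
from scipy.sparse.csgraph import dijkstra
c60,s60=np.cos(np.pi/3),np.sin(np.pi/3); t10=np.radians(10)
T=22*np.array([c60,s60]); B=T+6*np.array([-np.cos(t10),-np.sin(t10)])
seg=lambda a,b,n:np.linspace(a,b,n)
H=np.vstack([seg([-70,0],[0,0],70),seg([0,0],T,45),seg(T,B,13)])
def clear(a,z,th):  # plaque mid relative to elbow, mm; th deg foot outward
    a,z,th=[np.asarray(q,float)[...,None] for q in(a,z,th)]; t=np.radians(th)
    dx,dz=H[:,0]-a,H[:,1]-z
    # plaque axis up = (-sin t, cos t), normal outward=(cos t, sin t)
    px=dx*np.cos(t)+dz*np.sin(t); pz=-dx*np.sin(t)+dz*np.cos(t)
    out=np.inf
    for lo,hi in((-50,18),(38,50)):
        qx=np.abs(px)-4; qz=np.abs(pz-(lo+hi)/2)-(hi-lo)/2
        sd=np.hypot(np.maximum(qx,0),np.maximum(qz,0))+np.minimum(np.maximum(qx,qz),0)
        out=np.minimum(out,sd.min(-1)-3)
    return out
if __name__=="__main__":
    A=np.arange(-20,71,1.);Z=np.arange(-40,31,1.);Th=np.arange(0,45,2.)
    G=np.stack(np.meshgrid(A,Z,Th,indexing='ij'),-1); C=clear(G[...,0],G[...,1],G[...,2])
    idx=np.arange(C.size).reshape(C.shape); I,J,W=[],[],[]
    for d in [(1,0,0),(0,1,0),(0,0,1),(1,1,0),(1,-1,0),(1,0,1),(0,1,1),(1,0,-1),(0,1,-1)]:
        sl=tuple(slice(max(0,-k),n-max(0,k)) for k,n in zip(d,C.shape)); s2=tuple(slice(max(0,k),n-max(0,-k)) for k,n in zip(d,C.shape))
        m=np.minimum(C[sl],C[s2]); I.append(idx[sl].ravel());J.append(idx[s2].ravel())
        W.append(np.where(m>0.3,np.linalg.norm(d)*(1+60*np.exp(-2*(m-.5))),0).ravel())
    I,J,W=map(np.concatenate,(I,J,W)); k=W>0
    g=coo_matrix((W[k],(I[k],J[k])),shape=(C.size,)*2).tocsr()
    st=idx[5,5+0,0]; st=idx[list(A).index(-15),list(Z).index(-30),0]
    en=idx[list(A).index(50),list(Z).index(0),list(Th).index(38)]
    D,P=dijkstra(g,directed=False,indices=st,return_predecessors=True); p=[en]
    while p[-1]!=st and P[p[-1]]>=0:p.append(P[p[-1]])
    for q in p[::-1]:
        i=np.unravel_index(q,C.shape); print((A[i[0]],Z[i[1]],Th[i[2]],round(float(C[i]),1)),end=' ')
E
python3 plan.py; echo; python3 - <<'E'
from h import *
h=np.array([-np.sin(np.radians(6.5)),np.cos(np.radians(6.5))]); root=np.array([.5043,-.2151])
for c in("scene","top"):
    z=np.load('pics/%s0.npz'%c); p,d=z['p'],z['d']; P,u,v=pts(d,vision.camera_model(c))
    q=(P[:,:2]-root); s=q@h*1000; l=q@np.array([-h[1],h[0]])*1000; zz=P[:,2]*1000
    k=(s>25)&(s<55)&(abs(l)<27)&(abs(l)>5)&(zz>88)&(zz<195)
    f=k&(zz<178); t=k&(zz>182)
    print(c,'front s',np.round(np.percentile(s[f],[5,25,50,75,95]),1),'slope',np.polyfit(l[f],s[f],1),'top s',np.round(np.percentile(s[t],[2,50,98]),1),'l',np.round(np.percentile(l[k],[1,99]),1))
    k=(s>60)&(abs(l)<8)&(zz>160)&(s<130); print('hook end',np.round(np.c_[s,l,zz][k][np.argsort(-s[k])][:14]).astype(int).tolist())
E
```

```text
(np.float64(-15.0), np.float64(-30.0), np.float64(0.0), 5.0) (np.float64(-14.0), np.float64(-29.0), np.float64(0.0), 6.0) (np.float64(-13.0), np.float64(-28.0), np.float64(0.0), 7.0) (np.float64(-12.0), np.float64(-28.0), np.float64(0.0), 7.0) (np.float64(-11.0), np.float64(-28.0), np.float64(0.0), 7.0) (np.float64(-10.0), np.float64(-28.0), np.float64(0.0), 7.0) (np.float64(-9.0), np.float64(-28.0), np.float64(2.0), 6.8) (np.float64(-8.0), np.float64(-28.0), np.float64(2.0), 6.7) (np.float64(-7.0), np.float64(-28.0), np.float64(4.0), 6.6) (np.float64(-6.0), np.float64(-28.0), np.float64(6.0), 6.4) (np.float64(-5.0), np.float64(-28.0), np.float64(8.0), 6.1) (np.float64(-4.0), np.float64(-28.0), np.float64(10.0), 5.7) (np.float64(-3.0), np.float64(-27.0), np.float64(10.0), 5.6) (np.float64(-2.0), np.float64(-27.0), np.float64(12.0), 5.6) (np.float64(-1.0), np.float64(-27.0), np.float64(14.0), 5.6) (np.float64(0.0), np.float64(-27.0), np.float64(16.0), 5.4) (np.float64(1.0), np.float64(-27.0), np.float64(18.0), 4.9) (np.float64(2.0), np.float64(-26.0), np.float64(18.0), 4.6) (np.float6
[... 3253 characters left out ...]
.float64(0.0), np.float64(38.0), 12.0) 
scene front s [40.3 42.  42.9 43.9 45.5] slope [-0.04859615 42.98855223] top s [36.2 40.1 45.1] l [-23.9  25.3]
hook end [[107, 2, 191], [106, 0, 189], [105, -2, 187], [105, -2, 189], [104, 0, 184], [104, 1, 191], [104, 2, 185], [104, -1, 189], [102, 1, 191], [100, 3, 187], [100, -2, 188], [99, 2, 176], [99, -1, 175], [98, 2, 188]]
top front s [42.  42.8 43.5 44.3 44.9] slope [-0.051249   43.54275588] top s [35.7 40.  44.3] l [-23.5  24.6]
hook end [[104, 2, 193], [104, 0, 194], [104, -2, 192], [102, 3, 193], [102, 0, 193], [101, -2, 192], [99, 3, 189], [99, 1, 191], [99, -2, 191], [97, 3, 189], [97, 1, 191], [97, -1, 191], [95, 1, 188], [93, -1, 179]]
```

```bash
cat >> h.py <<'E'
from scipy.spatial.transform import Rotation as Ro
ROOT=np.array([.5043,-.2151,.170]); YAW=96.5; G=33.0   # grasp point above plaque_mid, mm
def tgt(s,z,tilt,yaw=YAW,root=ROOT,ex=0,l=0):
    """plaque mid at root + s along hook, z up (mm); tilt foot outward; hook frame of yaw YAW; ex = plaque offset along hook from grasp point"""
    a=np.radians(yaw); hx=np.array([np.cos(a),np.sin(a),0]); hy=np.array([-hx[1],hx[0],0])
    b=np.radians(YAW); h0=np.array([np.cos(b),np.sin(b),0]); l0=np.array([-h0[1],h0[0],0]); t=np.radians(tilt)
    up=np.array([0,0,1])*np.cos(t)-hx*np.sin(t); n=hx*np.cos(t)+np.array([0,0,1])*np.sin(t)
    g=root+(s*h0+l*l0+np.array([0,0,z])+G*up-ex*n)/1000
    return g+.164*up, np.c_[-n,hy,-up]
def row(pt,Rt):
    q=r.sense(); R=np.array(q['ee_rot']); return np.round(np.r_[R.T@(pt-q['tcp_pos'])*1000,Ro.from_matrix(R.T@Rt).as_rotvec(degrees=True)],1).tolist()
def show():
    q=r.sense(); print(round(q['time_s'],2),np.round(q['tcp_pos'],4),np.round(q['joints'],0),'F',np.round(q['wrist_force'],1),'w',round(q['gripper_width'],3),'gf',q['gripper_force'])
E
python3 -c "
from h import *
print(row(*tgt(39.3,60,0,98.5)),tgt(39.3,60,0,98.5)[0])"
```

```text
[529.5, 603.2, -22.2, 0.0, -0.0, 59.7] [ 0.49985111 -0.17605263  0.427     ]
```

```bash
python3 -m creep '[[1,530,603,-22,0,0,60],[1,530,603,-22,0,0,60],[1,530,603,-22,0,0,60],[1,530,603,-22,0,0,60],[1,530,603,-22,0,0,60],[1,530,603,-22,0,0,60],[1,530,603,-22,0,0,60],[1,530,603,-22,0,0,60]]'; python3 -c "
from h import *
show();print(row(*tgt(39.3,60,0,98.5)))"
```

```text
time_s: 1.57
tcp_pos: [0.3432, 0.2644, 0.4143]
ee_rot: [[0.185, -0.983, 0.001], [-0.983, -0.185, 0.001], [-0.001, -0.001, -1.0]]
wrist_force: [0.8, 0.5, -0.2]
gripper_width: 1.0
gripper_force: 0.0
1.57 [0.3432 0.2644 0.4143] [ 59.   2. -24.   0. -64. -49.] F [ 0.8  0.5 -0.2] w 1.0 gf 0.0
[461.8, -72.6, -13.0, -0.0, 0.0, 2.1]
```

```bash
python3 -m creep '[[1,462,-73,-13,0,0,2],[1,462,-73,-13,0,0,2],[1,462,-73,-13,0,0,2],[1,462,-73,-13,0,0,2],[1,462,-73,-13,0,0,2],[1,462,-73,-13,0,0,2],[1,462,-73,-13,0,0,2],[1,462,-73,-13,0,0,2]]' >/dev/null; python3 -c "
from h import *
show();print(row(*tgt(39.3,60,0,98.5)))"
```

```text
2.23 [ 0.4568 -0.049   0.4237] [ 14.   5. -20.   0. -65.  -5.] F [ 1.3  0.4 -0.8] w 1.001 gf 0.0
[132.2, -22.8, -3.2, -0.1, 0.0, 0.5]
```

```bash
python3 -m creep '[[1,132,-23,-3,0,0,0],[1,132,-23,-3,0,0,0],[1,132,-23,-3,0,0,0],[1,132,-23,-3,0,0,0],[1,132,-23,-3,0,0,0],[1,132,-23,-3,0,0,0]]' >/dev/null; python3 - <<'E'
from h import *
show();print(row(*tgt(39.3,-35,0,98.5)))
out=[]
for c in ("scene","top"):
    p,d,m=cap(c); f=200/np.tan(np.radians(m["vertical_fov"]/2)); E=np.linalg.inv(m["extrinsics"])
    q=r.sense(); tip=np.array(q['tcp_pos'])+.182*np.array(q['ee_rot'])[:,2]; x=(E@np.r_[tip,1])[:3]; u,v=f*x[0]/x[2]+m['cx'],f*x[1]/x[2]+m['cy']; print(c,u,v)
    out.append(cv2.resize(cv2.cvtColor(p,cv2.COLOR_RGB2BGR)[int(v)-45:int(v)+45,int(u)-45:int(u)+45],(400,400),interpolation=cv2.INTER_CUBIC))
cv2.imwrite('pics/pre.png',np.hstack(out))
E
```

```text
2.73 [ 0.4998 -0.174   0.4257] [ -2.  12. -11.  -0. -67.  10.] F [-0.4  0.4 -1.2] w 0.997 gf 0.0
[2.1, 0.2, 93.7, 0.0, 0.0, 0.4]
scene 383.75326630164557 135.0150399131214
top 383.5881846658373 226.43047284992724
```

View pics/pre.png

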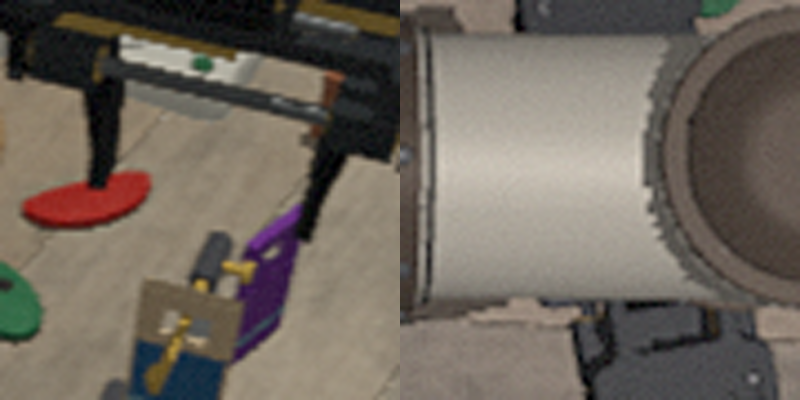

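The crop shows both fingers above the plaque, one on each side, with the purple plaque farther behind and clear. I descend.

```bash
python3 -m creep '[[1,2,0,30,0,0,0.4],[1,2,0,60,0,0,0.4],[1,2,0,80,0,0,0.4],[1,2,0,94,0,0,0.4],[1,2,0,94,0,0,0.4],[1,2,0,94,0,0,0.4],[1,2,0,94,0,0,0.4]]' >/dev/null; python3 - <<'E'
from h import *
show();print(row(*tgt(39.3,-35,0,98.5)))
E
```

```text
3.42 [ 0.5008 -0.1748  0.3336] [ -2.  17. -19.   0. -54.  10.] F [0.5 0.  1.1] w 1.002 gf 0.0
[1.1, 1.1, 1.6, -0.1, -0.1, 0.2]
```

```bash
python3 -m creep '[[1,1,1,1.5,0,0,0],[0.6,1,1,1.5,0,0,0],[0.4,1,1,1.5,0,0,0],[0.3,1,1,1.5,0,0,0],[0.2,1,1,1.5,0,0,0],[0.1,1,1,1.5,0,0,0],[0,1,1,1.5,0,0,0],[-1,1,1,1.5,0,0,0]]'; python3 -m creep '[[-1,0,0,0,0,0,0],[-1,0,0,0,0,0,0],[-1,0,0,0,0,0,0],[-1,0,0,0,0,0,0]]'; python3 - <<'E'
from h import *
show();print(row(*tgt(39.3,-35,0,98.5)))
print('lift',row(*tgt(39.3,-33,0,96.5)))
E
```

```text
time_s: 4.08
tcp_pos: [0.4993, -0.1768, 0.3305]
ee_rot: [[0.148, -0.989, -0.001], [-0.989, -0.148, 0.0], [-0.0, 0.001, -1.0]]
wrist_force: [0.0, -0.1, 0.1]
gripper_width: 0.571
gripper_force: 30.0
time_s: 4.42
tcp_pos: [0.4993, -0.1768, 0.3305]
ee_rot: [[0.148, -0.989, -0.001], [-0.989, -0.148, 0.0], [-0.0, 0.001, -1.0]]
wrist_force: [-1.3, -0.4, -1.1]
gripper_width: 0.571
gripper_force: 30.0
4.42 [ 0.4993 -0.1768  0.3305] [ -2.  17. -19.  -0. -54.  10.] F [-1.3 -0.4 -1.1] w 0.571 gf 29.97848824626999
[-0.6, -0.6, -1.5, 0.0, 0.0, 0.0]
lift [-0.6, -0.6, -3.5, 0.0, 0.0, 2.0]
```

```bash
sed -i 's/G=33.0/G=31.5/; s/ex=0,/ex=0.5,/' h.py; python3 -m creep '[[-1,-0.5,-0.5,-1,0,0,0.5],[-1,-0.5,-0.5,-2,0,0,1],[-1,-0.5,-0.5,-3,0,0,2],[-1,-0.5,-0.5,-3,0,0,2],[-1,-0.5,-0.5,-3,0,0,2]]'; python3 - <<'E'
from h import *
show();print(row(*tgt(39.3,-32,0)));print(row(*tgt(76,-32,0)))
E
```

```text
time_s: 4.83
tcp_pos: [0.4999, -0.1761, 0.3337]
ee_rot: [[0.114, -0.993, 0.0], [-0.993, -0.114, 0.0], [-0.0, -0.0, -1.0]]
wrist_force: [0.1, -0.4, -0.8]
gripper_width: 0.574
gripper_force: 30.0
4.83 [ 0.4999 -0.1761  0.3337] [ -2.  17. -19.  -0. -55.   8.] F [ 0.1 -0.4 -0.8] w 0.574 gf 29.97593086125562
[0.4, 0.0, 0.2, -0.0, 0.0, 0.0]
[-36.3, 0.0, 0.2, -0.0, 0.0, 0.0]
```

```bash
python3 -m creep '[[-1,-10,0,0,0,0,0],[-1,-20,0,0,0,0,0],[-1,-28,0,0,0,0,0],[-1,-33,0,0,0,0,0],[-1,-36,0,0,0,0,0],[-1,-36,0,0,0,0,0],[-1,-36,0,0,0,0,0]]'; python3 - <<'E'
from h import *
show();print(row(*tgt(76,-32,0)))
E
```

```text
time_s: 5.42
tcp_pos: [0.4958, -0.1401, 0.3338]
ee_rot: [[0.115, -0.993, 0.0], [-0.993, -0.115, -0.0], [0.0, -0.0, -1.0]]
wrist_force: [0.1, 0.8, -1.6]
gripper_width: 0.569
gripper_force: 30.0
5.42 [ 0.4958 -0.1401  0.3338] [  2.  15. -21.   0. -54.   4.] F [ 0.1  0.8 -1.6] w 0.569 gf 29.97576133639086
[-0.0, 0.1, 0.3, -0.0, -0.0, 0.1]
```

```bash
python3 -m creep '[[-1,-1,0,0,0,0,0],[-1,-2,0,0,0,0,0],[-1,-3,0,0,0,0,0],[-1,-4,0,0,0,0,0],[-1,-5,0,0,0,0,0],[-1,-6,0,0,0,0,0],[-1,-6,0,0,0,0,0]]'|egrep 'pos|wrist'
```

```text
tcp_pos: [0.4951, -0.1343, 0.3336]
wrist_force: [0.1, 0.0, -1.8]
```

```bash
python3 -m creep '[[-1,-0.5,0,0,0,0,0],[-1,-1,0,0,0,0,0],[-1,-1.5,0,0,0,0,0],[-1,-1.5,0,0,0,0,0]]'|egrep 'pos|wrist'
```

```text
tcp_pos: [0.4949, -0.1329, 0.3337]
wrist_force: [-0.0, 0.4, -1.1]
```

```bash
python3 -m creep '[[-1,-0.5,0,0,0,0,0],[-1,-1,0,0,0,0,0],[-1,-1,0,0,0,0,0]]'|egrep 'pos|wrist'
```

```text
tcp_pos: [0.4948, -0.1319, 0.3336]
wrist_force: [0.2, -0.2, -1.4]
```

```bash
python3 -m creep '[[-1,-0.5,0,0,0,0,0],[-1,-1,0,0,0,0,0],[-1,-1,0,0,0,0,0]]'|egrep 'pos|wrist'
```

```text
tcp_pos: [0.4947, -0.1309, 0.3337]
wrist_force: [0.8, 0.6, -1.2]
```

```bash
python3 -m creep '[[-1,-0.5,0,0,0,0,0],[-1,-1,0,0,0,0,0],[-1,-1,0,0,0,0,0]]'|egrep 'pos|wrist'
```

```text
tcp_pos: [0.4945, -0.1299, 0.3336]
wrist_force: [0.2, -0.6, -0.5]
```

```bash
python3 -c "
from h import *
print(r.sense()['moment'])"; python3 -m creep '[[-1,-0.3,0,0,0,0,0],[-1,-0.7,0,0,0,0,0],[-1,-0.7,0,0,0,0,0]]'|egrep 'pos|wrist'; python3 -c "
from h import *
print(r.sense()['moment'])"
```

```text
[ 0.0604875  -0.04533139  0.01105688]
tcp_pos: [0.4945, -0.1292, 0.3336]
wrist_force: [-0.3, 0.6, -0.6]
[ 0.08362811 -0.10481959 -0.03349168]
```

```bash
python3 -m creep '[[-1,-0.5,0,0,0,0,0],[-1,-1,0,0,0,0,0],[-1,-1,0,0,0,0,0]]'|egrep 'pos|wrist';python3 -c "
from h import *
print(r.sense()['moment'])"
```

```text
tcp_pos: [0.4944, -0.1282, 0.3336]
wrist_force: [-0.6, -1.3, -1.4]
[ 0.09569562 -0.03168882 -0.0427256 ]
```

```bash
python3 -m creep '[[-1,-0.5,0,0,0,0,0],[-1,-1,0,0,0,0,0],[-1,-1,0,0,0,0,0]]'|egrep 'pos|wrist';python3 -c "
from h import *
print(r.sense()['moment'])"
```

```text
tcp_pos: [0.4943, -0.1273, 0.3337]
wrist_force: [0.8, -1.0, -1.8]
[-0.14352319 -0.12372733 -0.02547451]
```

```bash
for i in 1; do python3 -m creep '[[-1,-0.4,0,0,0,0,0],[-1,-0.8,0,0,0,0,0],[-1,-0.8,0,0,0,0,0]]'|egrep 'pos|wrist'; done; python3 -c "
from h import *
print(r.sense()['moment'])"; python3 -m creep '[[-1,0,0,0,0,0,0]]'|egrep 'pos|wrist';python3 -c "
from h import *
print(r.sense()['moment'])"
```

```text
tcp_pos: [0.4942, -0.1268, 0.3338]
wrist_force: [0.2, -3.6, -1.4]
[-0.90559458 -0.15699917  0.02625131]
tcp_pos: [0.4942, -0.1267, 0.3337]
wrist_force: [0.5, -3.5, -1.6]
[-9.55803589e-01 -2.09286492e-01  2.61060746e-04]
```

```bash
cat > wp.py <<'E'
from h import *; from plan import clear
W=np.array([(-8,-32,0),(-8,-28,2),(-3,-27,10),(0,-27,16),(5,-25,22),(11,-23,30),(17,-20,36),(19,-18,40),(20.5,-15,43),(22,-11.5,43),(24,-8,43),(26,-5,42.5),(30,-1,42),(36,1,40),(44,2,38),(55,4,38)],float)
E
python3 - <<'E'
from wp import *
show(); q=r.sense()
h=np.array([np.cos(np.radians(96.5)),np.sin(np.radians(96.5))]); s=((np.array(q['tcp_pos'])[:2]-ROOT[:2])@h)*1000+.5; z=q['tcp_pos'][2]*1000-164-31.5-170
print('s',s,'z',z,'E',s-.4+4)
for a,b in zip(W,W[1:]):
    L=np.linspace(a,b,11); 
    c=clear(*L.T); o=[clear(*(L+d).T).min() for d in([0,1.5,0],[0,-1.5,0],[1.5,0,0],[-1.5,0,0])]
    print(b,round(c.min(),1),np.round(o,1))
E
```

```text
8.17 [ 0.4942 -0.1267  0.3337] [  4.  15. -21.   0. -54.   3.] F [ 0.5 -3.5 -1.6] w 0.571 gf 29.975042850128375
s 89.43212570140943 z -31.75170135662347 E 93.03212570140943
[ -8. -28.   2.] 3.0 [4.2 1.5 2.2 3. ]
[ -3. -27.  10.] 5.6 [4.1 5.2 5.4 5.6]
[  0. -27.  16.] 5.4 [4.1 3.9 5.4 5.4]
[  5. -25.  22.] 4.1 [2.7 3.9 4.6 3.8]
[ 11. -23.  30.] 4.0 [2.6 3.4 4.6 3.5]
[ 17. -20.  36.] 4.4 [3.1 3.4 4.1 3.7]
[ 19. -18.  40.] 5.0 [3.9 3.9 4.1 4. ]
[ 20.5 -15.   43. ] 4.0 [3.1 4.  3.6 2.9]
[ 22.  -11.5  43. ] 3.2 [2.7 3.1 1.7 2.1]
[24. -8. 43.] 2.8 [2.7 2.  1.5 2.1]
[26.  -5.  42.5] 3.1 [2.7 2.1 2.1 2.1]
[30. -1. 42.] 3.7 [2.9 2.8 2.9 2.3]
[36.  1. 40.] 4.4 [4.4 3.  3.8 3.8]
[44.  2. 38.] 5.8 [7.3 4.3 5.5 6.1]
[55.  4. 38.] 9.3 [10.6  8.  10.1  8.5]
```

```bash
cat > rows.py <<'E'
import sys; from wp import *
EL=93.0; i,j=map(int,sys.argv[1:3]); show()
for a,z,t in W[i:j+1]: print((a,z,t),row(*tgt(EL+a,z,t)))
E
python3 rows.py 0 5
```

```text
8.17 [ 0.4942 -0.1267  0.3337] [  4.  15. -21.   0. -54.   3.] F [ 0.5 -3.5 -1.6] w 0.571 gf 29.975042850128375
(np.float64(-8.0), np.float64(-32.0), np.float64(0.0)) [4.4, -0.0, 0.3, -0.0, -0.0, 0.0]
(np.float64(-8.0), np.float64(-28.0), np.float64(2.0)) [11.3, -0.0, -3.6, -0.0, -2.0, 0.0]
(np.float64(-3.0), np.float64(-27.0), np.float64(10.0)) [33.4, 0.0, -1.7, 0.0, -10.0, 0.0]
(np.float64(0.0), np.float64(-27.0), np.float64(16.0)) [50.3, 0.0, 3.0, 0.0, -16.0, 0.0]
(np.float64(5.0), np.float64(-25.0), np.float64(22.0)) [64.6, 0.0, 7.7, 0.0, -22.0, 0.0]
(np.float64(11.0), np.float64(-23.0), np.float64(30.0)) [83.1, 0.0, 17.7, 0.0, -30.0, 0.0]
```

```bash
python3 -m creep '[[-1,4.4,0,0.3,0,0,0],[-1,11.3,0,-3.6,0,-2,0],[-1,22.5,0,-2.8,0,-6,0],[-1,33.4,0,-1.7,0,-10,0],[-1,42,0,0.6,0,-13,0],[-1,50.3,0,3,0,-16,0],[-1,50.3,0,3,0,-16,0],[-1,50.3,0,3,0,-16,0]]'|egrep 'wrist'; python3 rows.py 3 7
```

```text
wrist_force: [-1.2, 0.2, -1.3]
8.83 [ 0.5    -0.177   0.3303] [ -6.  18. -11. -17. -66.  21.] F [-1.2  0.2 -1.3] w 0.57 gf 29.97614039311884
(np.float64(0.0), np.float64(-27.0), np.float64(16.0)) [-0.4, 0.0, -0.4, 0.0, -0.0, -0.1]
(np.float64(5.0), np.float64(-25.0), np.float64(22.0)) [14.7, 0.0, 0.2, -0.0, -6.0, -0.1]
(np.float64(11.0), np.float64(-23.0), np.float64(30.0)) [35.2, 0.0, 4.8, -0.0, -14.0, -0.1]
(np.float64(17.0), np.float64(-20.0), np.float64(36.0)) [48.2, -0.0, 9.6, -0.0, -20.0, -0.1]
(np.float64(19.0), np.float64(-18.0), np.float64(40.0)) [58.4, -0.0, 13.4, -0.0, -24.0, -0.1]
```

Tracking is within 0.5 mm and shows no contact force. Continuing.

```bash
python3 -m creep '[[-1,7,0,0,0,-3,0],[-1,14.7,0,0.2,0,-6,0],[-1,25,0,2.2,0,-10,0],[-1,35.2,0,4.8,0,-14,0],[-1,41.7,0,7.1,0,-17,0],[-1,48.2,0,9.6,0,-20,0],[-1,58.4,0,13.4,0,-24,0],[-1,58.4,0,13.4,0,-24,0]]'|egrep 'wrist'; python3 -m creep '[[-1,0,0,0,0,0,0]]'|egrep 'wrist'; python3 rows.py 7 12
```

```text
wrist_force: [0.4, -0.3, -1.9]
wrist_force: [0.6, -0.3, -1.2]
9.58 [ 0.5058 -0.2285  0.3011] [-18.  26.  -0. -36. -84.  35.] F [ 0.6 -0.3 -1.2] w 0.572 gf 29.976951812859625
(np.float64(19.0), np.float64(-18.0), np.float64(40.0)) [0.2, -0.0, -0.6, 0.1, -0.1, -0.0]
(np.float64(20.5), np.float64(-15.0), np.float64(43.0)) [7.4, -0.0, -1.6, 0.1, -3.1, -0.1]
(np.float64(22.0), np.float64(-11.5), np.float64(43.0)) [4.0, 0.0, -3.3, 0.1, -3.1, -0.1]
(np.float64(24.0), np.float64(-8.0), np.float64(43.0)) [0.2, 0.0, -4.7, 0.1, -3.1, -0.1]
(np.float64(26.0), np.float64(-5.0), np.float64(42.5)) [-4.9, 0.0, -5.9, 0.1, -2.6, -0.1]
(np.float64(30.0), np.float64(-1.0), np.float64(42.0)) [-12.3, 0.0, -6.4, 0.1, -2.1, -0.1]
```

```bash
python3 -m creep '[[-1,3.8,0,-1,0,-1.5,0],[-1,7.4,0,-1.6,0,-3.1,0],[-1,5.7,0,-2.5,0,-3.1,0],[-1,4,0,-3.3,0,-3.1,0],[-1,4,0,-3.3,0,-3.1,0]]'|egrep 'wrist'; python3 rows.py 9 15
```

```text
wrist_force: [0.1, -0.4, -2.1]
10.0 [ 0.5066 -0.2335  0.3023] [-20.  27.   1. -38. -87.  36.] F [ 0.1 -0.4 -2.1] w 0.57 gf 29.977097058144864
(np.float64(22.0), np.float64(-11.5), np.float64(43.0)) [0.9, 0.2, 0.8, 0.0, 0.0, 0.1]
(np.float64(24.0), np.float64(-8.0), np.float64(43.0)) [-2.9, 0.2, -0.4, 0.0, 0.0, 0.1]
(np.float64(26.0), np.float64(-5.0), np.float64(42.5)) [-8.1, 0.1, -1.3, 0.0, 0.5, 0.1]
(np.float64(30.0), np.float64(-1.0), np.float64(42.0)) [-15.5, 0.1, -1.4, 0.0, 1.0, 0.1]
(np.float64(36.0), np.float64(1.0), np.float64(40.0)) [-28.1, 0.1, 1.4, -0.0, 3.0, 0.1]
(np.float64(44.0), np.float64(2.0), np.float64(38.0)) [-41.4, 0.1, 6.6, -0.0, 5.0, 0.1]
(np.float64(55.0), np.float64(4.0), np.float64(38.0)) [-50.8, 0.1, 12.7, -0.0, 5.0, 0.1]
```

```bash
python3 -m creep '[[-1,0.8,0.1,0.7,0,0,0],[-1,-1,0.1,0.1,0,0,0],[-1,-2.9,0.1,-0.4,0,0,0],[-1,-5.5,0.1,-0.9,0,0.2,0],[-1,-8.1,0.1,-1.3,0,0.5,0],[-1,-8.1,0.1,-1.3,0,0.5,0]]'|egrep 'wrist'; python3 rows.py 11 15
```

```text
wrist_force: [0.3, 0.3, -0.8]
10.5 [ 0.5058 -0.2284  0.3089] [-19.  26.   1. -38. -87.  35.] F [ 0.3  0.3 -0.8] w 0.571 gf 29.9769278842723
(np.float64(26.0), np.float64(-5.0), np.float64(42.5)) [0.1, 0.0, 0.0, 0.0, 0.1, 0.1]
(np.float64(30.0), np.float64(-1.0), np.float64(42.0)) [-7.3, 0.0, -0.2, 0.0, 0.6, 0.1]
(np.float64(36.0), np.float64(1.0), np.float64(40.0)) [-19.9, -0.0, 2.5, 0.0, 2.6, 0.1]
(np.float64(44.0), np.float64(2.0), np.float64(38.0)) [-33.3, -0.0, 7.6, -0.0, 4.6, 0.1]
(np.float64(55.0), np.float64(4.0), np.float64(38.0)) [-42.7, -0.0, 13.6, -0.0, 4.6, 0.1]
```

```bash
python3 -m creep '[[-1,-3.5,0,-0.1,0,0.3,0],[-1,-7.3,0,-0.2,0,0.6,0],[-1,-13.5,0,1.1,0,1.6,0],[-1,-19.9,0,2.5,0,2.6,0],[-1,-26.5,0,5,0,3.6,0],[-1,-33.3,0,7.6,0,4.6,0],[-1,-42.7,0,13.6,0,4.6,0],[-1,-42.7,0,13.6,0,4.6,0]]'|egrep 'wrist'; python3 - <<'E'
from h import *
show(); print('out',row(*tgt(93+75,60,20)),'high',row(*tgt(93+90,130,0)))
a=76.5
b=np.radians(a);print(tgt(0,50+40,0,yaw=a,root=np.array([.5105,.136,.012]))[0])
E
```

```text
wrist_force: [-0.7, 1.2, -1.4]
11.17 [ 0.5009 -0.1862  0.3278] [-14.  22.  -2. -36. -83.  31.] F [-0.7  1.2 -1.4] w 0.569 gf 29.976800186850596
out [-109.2, -0.4, -23.4, 0.0, 18.0, 0.2] high [-224.1, -0.8, -37.5, -0.0, 38.0, 0.2]
[0.51038328 0.13551382 0.2975    ]
```

```bash
python3 -m creep '[[-1,-28,0,-6,0,4.7,0],[-1,-56,0,-12,0,9.5,0],[-1,-84,0,-18,0,14,0],[-1,-109,0,-23,0,18,0],[-1,-147,0,-28,0,24,0],[-1,-186,0,-33,0,31,0],[-1,-224,-1,-37,0,38,0],[-1,-224,-1,-37,0,38,0]]'|egrep 'wrist|pos'; python3 - <<'E'
from h import *
BL=np.array([.5105,.136,.012])
show(); print(row(*tgt(0,50+70,0,yaw=76.5,root=BL)))
for c in("scene","top"):
    p,d,m=cap(c); cv2.imwrite('pics/carry_%s.png'%c,cv2.cvtColor(p,cv2.COLOR_RGB2BGR))
    f=200/np.tan(np.radians(m["vertical_fov"]/2)); E=np.linalg.inv(m["extrinsics"])
    q=r.sense(); g=np.array(q['tcp_pos'])+.19*np.array(q['ee_rot'])[:,2]; x=(E@np.r_[g,1])[:3]; print(c,f*x[0]/x[2]+m['cx'],f*x[1]/x[2]+m['cy'])
p=cv2.imread('pics/carry_scene.png'); 
cv2.imwrite('pics/carry.png',cv2.resize(p[60:260,230:430],(600,600),interpolation=cv2.INTER_CUBIC))
E
```

```text
tcp_pos: [0.4841, -0.0312, 0.4995]
wrist_force: [0.5, -0.5, -1.5]
11.83 [ 0.4841 -0.0312  0.4995] [ 16.   5.  -9.   0. -76.  -9.] F [ 0.5 -0.5 -1.5] w 0.571 gf 29.98409754683962
[-163.1, -44.8, 171.6, -0.6, -0.2, 20.6]
scene 363.8268506534834 158.98899024043897
top 317.801822668694 234.97032736349803
```

View pics/carry.png

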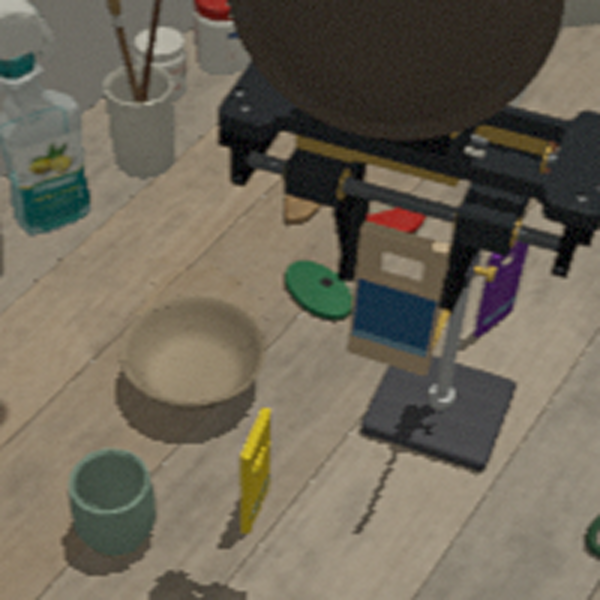

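The picture shows the plaque upright between the fingers, free of the hook, with the bystanders untouched. Next, over the block.

```bash
python3 -m creep '[[-1,-40,-11,20,0,0,5],[-1,-80,-22,60,0,0,10],[-1,-120,-33,90,0,0,15],[-1,-163,-45,120,0,0,20.6],[-1,-163,-45,150,0,0,20.6],[-1,-163,-45,171,0,0,20.6],[-1,-163,-45,171,0,0,20.6],[-1,-163,-45,171,0,0,20.6]]'|egrep 'wrist|pos'; python3 - <<'E'
from h import *
BL=np.array([.5105,.136,.012])
show(); print(row(*tgt(0,50+70,0,yaw=76.5,root=BL)))
for c in("scene","top"):
    p,d,m=cap(c); np.savez('pics/pl_%s.npz'%c,p=p,d=d); P,u,v=pts(d,m); q=r.sense(); R=np.array(q['ee_rot'])
    L=(P-np.array(q['tcp_pos']))@R*1000   # tool frame
    k=(abs(L[:,1])<23)&(abs(L[:,0])<12)&(L[:,2]>186)&(L[:,2]<244)
    if k.sum()>20:
        A=np.c_[L[k][:,1],L[k][:,2]-195.5,np.ones(k.sum())]; co,*_=np.linalg.lstsq(A,L[k][:,0],rcond=None); print(c,k.sum(),'x at mid',co[2],'slopes deg',np.degrees(co[:2]),'res',np.std(L[k][:,0]-A@co))
    k=(abs(L[:,1])<28)&(abs(L[:,0])<12)&(L[:,2]>186)&(L[:,2]<255); print('z max',np.round(np.percentile(L[k],[1,50,97,99],axis=0),1).tolist())
    k=(P[:,2]>.034)&(P[:,2]<.05)&(P[:,0]>.44)&(P[:,0]<.58)&(P[:,1]>.08)&(P[:,1]<.19); Q=P[k]; Rr=cv2.minAreaRect((Q[:,:2]*1000).astype(np.float32)); print(c,Rr)
p=np.load('pics/pl_scene.npz')['p']; cv2.imwrite('pics/above.png',cv2.resize(cv2.cvtColor(p,cv2.COLOR_RGB2BGR)[180:360,210:410],(667,600),interpolation=cv2.INTER_CUBIC))
E
```

```text
tcp_pos: [0.5106, 0.1303, 0.3196]
wrist_force: [0.6, -1.0, -1.0]
12.6 [0.5106 0.1303 0.3196] [ 32.  17. -20.  -0. -53. -46.] F [ 0.6 -1.  -1. ] w 0.571 gf 29.98691333719762
[-4.9, 1.5, -7.9, 0.4, -0.3, -0.7]Traceback (most recent call last):
  File "<stdin>", line 10, in <module>
    return _quantile_unchecked(
        a, q, axis, out, overwrite_input, method, keepdims, weights)
    return _ureduce(a,
                    func=_quantile_ureduce_func,
    ...<5 lines>...
                    overwrite_input=overwrite_input,
                    method=method)
    r = func(a, **kwargs)
    result = _quantile(arr,
                       quantiles=q,
    ...<2 lines>...
                       out=out,
                       weights=wgt)
    slices_having_nans = np.isnan(arr[-1, ...])
                                  ~~~^^^^^^^^^
IndexError: index -1 is out of bounds for axis 0 with size 0
```

```bash
python3 - <<'E'
from h import *
for c in("scene","top"):
    p,d,m=cap(c); np.savez('pics/pl_%s.npz'%c,p=p,d=d); P,u,v=pts(d,m); q=r.sense(); R=np.array(q['ee_rot'])
    L=(P-np.array(q['tcp_pos']))@R*1000
    k=(abs(L[:,1])<30)&(abs(L[:,0])<20)&(L[:,2]>140)&(L[:,2]<255); print(c,k.sum(),np.round(np.percentile(L[k],[1,50,97,99],axis=0),1).tolist() if k.sum() else '')
    k=(P[:,2]>.034)&(P[:,2]<.05)&(P[:,0]>.44)&(P[:,0]<.58)&(P[:,1]>.08)&(P[:,1]<.19); Q=P[k]
    if len(Q): print(c,len(Q),cv2.minAreaRect((Q[:,:2]*1000).astype(np.float32)))
p=np.load('pics/pl_scene.npz')['p']; cv2.imwrite('pics/above.png',cv2.resize(cv2.cvtColor(p,cv2.COLOR_RGB2BGR)[150:370,180:430],(750,600)))
E
```

```text
scene 0 
top 17 [[2.5, -27.7, 165.1], [3.3, 6.7, 223.0], [11.4, 26.7, 228.0], [12.0, 27.3, 228.1]]
top 241 ((506.56982421875, 119.3165283203125), (20.25065803527832, 99.11500549316406), 76.58430480957031)
```

View pics/above.png

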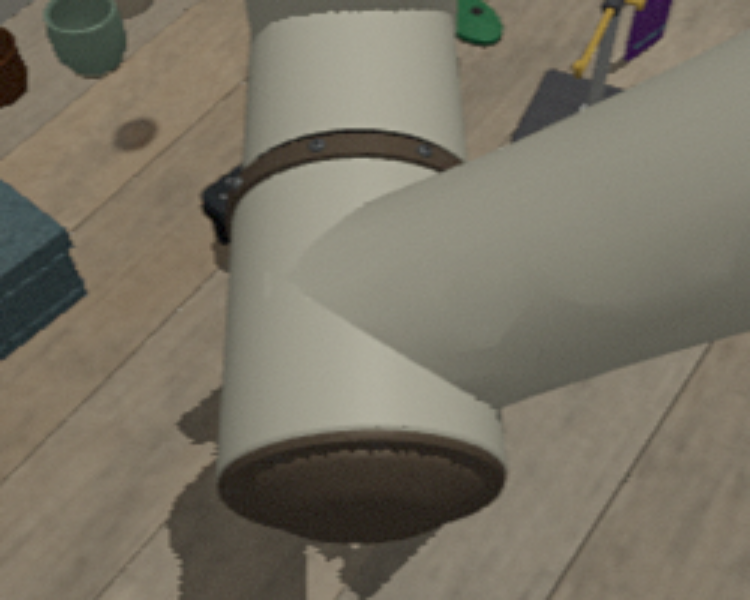

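```bash
cat > pl.py <<'E'
import sys; from h import *
BL=np.array([.5106,.1359,.012]); show(); print('M',np.round(r.sense()['moment'],2))
for a in sys.argv[1:]: print(a,row(*tgt(0,50+float(a),0,yaw=76.5,root=BL)))
E
python3 -m creep '[[-1,-5,1.5,-2,0.4,-0.3,-0.7],[-1,-5,1.5,-2,0.4,-0.3,-0.7],[-1,-5,1.5,-2,0.4,-0.3,-0.7],[-1,-5,1.5,-2,0.4,-0.3,-0.7]]' >/dev/null; python3 pl.py 30 20
```

```text
13.08 [0.5105 0.1366 0.326 ] [ 33.  17. -20.   0. -53. -46.] F [ 0.3 -0.5 -0.8] w 0.57 gf 29.986558239615988
M [ 0.11 -0.06  0.  ]
30 [1.4, 0.0, 38.5, -0.5, 0.4, 0.1]
20 [1.4, 0.1, 48.5, -0.5, 0.4, 0.1]
```

```bash
python3 -m creep '[[-1,1,0,15,-0.3,0.3,0],[-1,1,0,27,-0.3,0.3,0],[-1,1,0,38,-0.3,0.3,0],[-1,1,0,38,-0.3,0.3,0],[-1,1,0,38,-0.3,0.3,0],[-1,1,0,38,-0.3,0.3,0]]' >/dev/null; python3 pl.py 30 20
```

```text
13.58 [0.5109 0.1361 0.2879] [ 33.  20. -22.   0. -48. -46.] F [ 0.4  0.2 -1.4] w 0.565 gf 29.986695282859728
M [ 0.11 -0.13 -0.02]
30 [0.7, 0.3, 0.4, -0.2, 0.0, 0.2]
20 [0.7, 0.3, 10.4, -0.2, 0.0, 0.2]
```

```bash
python3 -m creep '[[-1,0.6,0.3,2,-0.2,0,0.2],[-1,0.6,0.3,5,-0.2,0,0.2],[-1,0.6,0.3,8,-0.2,0,0.2],[-1,0.6,0.3,11,-0.2,0,0.2],[-1,0.6,0.3,11,-0.2,0,0.2],[-1,0.6,0.3,11,-0.2,0,0.2]]' >/dev/null; python3 pl.py 15 10
```

```text
14.08 [0.5101 0.1354 0.2758] [ 32.  20. -23.  -0. -47. -46.] F [ 0.4 -0.5 -1.9] w 0.57 gf 29.986859384807758
M [ 0.1  -0.13  0.01]
15 [-0.1, -0.3, 3.3, 0.1, -0.0, -0.1]
10 [-0.1, -0.3, 8.3, 0.1, -0.0, -0.1]
```

```bash
python3 -m creep '[[-1,0,0,1,0,0,0],[-1,0,0,2,0,0,0],[-1,0,0,3,0,0,0],[-1,0,0,4,0,0,0],[-1,0,0,4,0,0,0]]' >/dev/null; python3 pl.py 10 5
```

```text
14.5 [0.5101 0.1354 0.2718] [ 32.  21. -23.  -0. -46. -46.] F [-1.   0.4 -2.3] w 0.572 gf 29.986499388178345
M [ 0.07 -0.09  0.04]
10 [-0.1, -0.4, 4.3, 0.1, -0.0, -0.1]
5 [-0.1, -0.4, 9.3, 0.1, -0.0, -0.1]
```

```bash
python3 -m creep '[[-1,0,0,1,0,0,0],[-1,0,0,2,0,0,0],[-1,0,0,3,0,0,0],[-1,0,0,4,0,0,0],[-1,0,0,4,0,0,0]]' >/dev/null; python3 pl.py 10 5
```

```text
14.92 [0.5101 0.1353 0.2678] [ 32.  21. -23.  -0. -46. -46.] F [ 0.4 -0.7 -1.2] w 0.573 gf 29.986554003262427
M [ 0.06 -0.07  0.03]
10 [-0.2, -0.4, 0.3, 0.1, -0.0, -0.1]
5 [-0.2, -0.4, 5.3, 0.1, -0.0, -0.1]
```

The plaque is in the straight part of the groove without contact. Continuing down slowly.

```bash
python3 -m creep '[[-1,0,0,1,0,0,0],[-1,0,0,2,0,0,0],[-1,0,0,3,0,0,0],[-1,0,0,4,0,0,0],[-1,0,0,5,0,0,0],[-1,0,0,6,0,0,0],[-1,0,0,6,0,0,0]]' >/dev/null; python3 pl.py 3 0
```

```text
15.5 [0.5101 0.1354 0.2618] [ 32.  21. -24.  -0. -45. -46.] F [ 0.7  0.5 -1.4] w 0.57 gf 29.9866632281919
M [ 0.09 -0.07  0.01]
3 [-0.1, -0.4, 1.3, 0.1, -0.0, -0.1]
0 [-0.1, -0.4, 4.3, 0.1, -0.0, -0.1]
```

```bash
python3 -m creep '[[-1,0,0,0.5,0,0,0],[-1,0,0,1,0,0,0],[-1,0,0,1.5,0,0,0],[-1,0,0,2,0,0,0],[-1,0,0,2,0,0,0]]' >/dev/null; python3 pl.py 0
```

```text
15.92 [0.5101 0.1354 0.26  ] [ 32.  22. -24.  -0. -44. -46.] F [-0.8  0.8 -0.8] w 0.572 gf 29.98662736674305
M [ 0.08 -0.06 -0.03]
0 [-0.1, -0.3, 2.5, 0.1, -0.0, -0.1]
```

Now down the last 2.5 mm, 0.3 mm per row, watching the force.

```bash
python3 -m creep '[[-1,0,0,0.3,0,0,0],[-1,0,0,0.6,0,0,0],[-1,0,0,0.9,0,0,0],[-1,0,0,1.2,0,0,0],[-1,0,0,1.5,0,0,0],[-1,0,0,1.5,0,0,0]]' >/dev/null; python3 pl.py 0
```

```text
16.42 [0.5101 0.1354 0.2585] [ 32.  22. -24.  -0. -44. -46.] F [-0.1 -0.5 -1.9] w 0.571 gf 29.98659853474237
M [ 0.11 -0.1   0.07]
0 [-0.1, -0.3, 1.0, 0.1, -0.0, -0.1]
```

```bash
python3 -m creep '[[-1,0,0,0.3,0,0,0],[-1,0,0,0.6,0,0,0],[-1,0,0,0.6,0,0,0]]' >/dev/null; python3 pl.py 0
```

```text
16.67 [0.5101 0.1354 0.2579] [ 32.  22. -24.  -0. -44. -46.] F [ 0.1  0.6 -1.6] w 0.567 gf 29.98663368547568
M [ 0.08 -0.1   0.07]
0 [-0.1, -0.3, 0.4, 0.1, -0.0, -0.1]
```

```bash
python3 -m creep '[[-1,0,0,0.3,0,0,0],[-1,0,0,0.6,0,0,0],[-1,0,0,0.6,0,0,0]]' >/dev/null; python3 pl.py 0
```

```text
16.92 [0.5102 0.1354 0.2577] [ 32.  22. -24.  -0. -44. -46.] F [-1.3 -0.4  1.4] w 0.57 gf 29.988781551655848
M [0.11 0.19 0.02]
0 [-0.0, -0.3, 0.2, 0.1, -0.0, -0.0]
```

```bash
python3 -m creep '[[-1,0,0,0.2,0,0,0],[-1,0,0,0.4,0,0,0],[-1,0,0,0.4,0,0,0]]' >/dev/null; python3 pl.py 0
```

```text
17.17 [0.5102 0.1355 0.2576] [ 32.  22. -24.  -0. -44. -46.] F [-1.5 -0.   4.9] w 0.567 gf 29.993671565316617
M [0.18 0.71 0.02]
0 [-0.0, -0.3, 0.1, 0.1, 0.0, -0.0]
```

It touched the floor at the expected height (+4.9 N). I ease off slightly, let go and lift straight up.

```bash
python3 -m creep '[[-1,0,0,-0.4,0,0,0],[0.2,0,0,-0.4,0,0,0],[0.3,0,0,-0.4,0,0,0],[0.5,0,0,-0.4,0,0,0],[0.8,0,0,-0.4,0,0,0],[1,0,0,-0.4,0,0,0],[1,0,0,-0.4,0,0,0],[1,0,0,-0.4,0,0,0]]'; python3 -m creep '[[1,0,0,-5,0,0,0],[1,0,0,-15,0,0,0],[1,0,0,-35,0,0,0],[1,0,0,-60,0,0,0],[1,0,0,-100,0,0,0],[1,0,0,-140,0,0,0],[1,0,0,-170,0,0,0],[1,0,0,-170,0,0,0]]'
```

```text
time_s: 17.83
tcp_pos: [0.5102, 0.1354, 0.2573]
ee_rot: [[-0.234, -0.972, -0.002], [-0.972, 0.234, 0.0], [0.0, 0.002, -1.0]]
wrist_force: [0.0, -0.1, 0.2]
gripper_width: 0.932
gripper_force: 0.0
time_s: 18.5
tcp_pos: [0.5113, 0.1354, 0.4363]
ee_rot: [[-0.233, -0.972, 0.014], [-0.972, 0.233, 0.006], [-0.009, -0.012, -1.0]]
wrist_force: [0.7, 0.2, 0.1]
gripper_width: 0.996
gripper_force: 0.0
```

```bash
python3 -m creep '[[1,40,0,0,0,0,0],[1,80,0,0,0,0,0],[1,120,0,0,0,0,0],[1,160,0,0,0,0,0],[1,200,0,0,0,0,0],[1,230,0,0,0,0,0],[1,230,0,0,0,0,0],[1,230,0,0,0,0,0]]' | head -2; python3 - <<'E'
from h import *
a=np.radians(76.5); bx=np.array([np.cos(a),np.sin(a)]); by=np.array([-bx[1],bx[0]]); out=[]
for c in("scene","top"):
    p,d,m=cap(c); P,u,v=pts(d,m); q=P[:,:2]-[.5106,.1359]; x=q@bx*1000; y=q@by*1000; z=P[:,2]*1000
    k=(abs(x)<25)&(abs(y)<35)&(z>46)&(z<140)
    f=k&(z<108)&(abs(y)<23)
    print(c,k.sum(),'zmax',np.percentile(z[k],[50,95,99]),'y',np.percentile(y[k],[2,98]),'x',np.percentile(x[k],[5,50,95]))
    A=np.c_[z[f]-62,y[f],np.ones(f.sum())]; co=np.linalg.lstsq(A,x[f],rcond=None)[0]; print('tilt deg',np.degrees(co[0]),'yaw',np.degrees(co[1]),co[2],f.sum())
    o=vision.find_in(c,"cup_mid")[0]; print('cup',o)
    F=200/np.tan(np.radians(m["vertical_fov"]/2)); X=(np.linalg.inv(m["extrinsics"])@[.51,.136,.06,1])[:3]; U,V=int(F*X[0]/X[2]+m['cx']),int(F*X[1]/X[2]+m['cy'])
    out.append(cv2.resize(cv2.cvtColor(p,cv2.COLOR_RGB2BGR)[V-50:V+50,U-50:U+50],(400,400),interpolation=cv2.INTER_CUBIC))
cv2.imwrite('pics/end.png',np.hstack(out)); show()
E
```

```text
time_s: 19.17
tcp_pos: [0.4558, -0.0896, 0.4281]
scene 399 zmax [ 83.86233014 111.29835963 112.50358025] y [-25.58625538  22.81996531] x [-2.1096355   3.98878158  5.04808218]
tilt deg -0.889895027676011 yaw -1.7226940789359204 3.723563508058501 277
cup {'uv': [266.3, 224.9], 'conf': 0.95}
top 154 zmax [104.64846748 115.01058339 116.12064419] y [-25.81574893  20.26376443] x [-3.80887927 -2.6249745   3.97940101]
tilt deg -1.1123073171489142 yaw -1.1591288344810162 -2.4058137859307815 76
cup {'uv': [298.2, 165.3], 'conf': 0.94}
19.37 [ 0.4568 -0.0874  0.4276] [  9.   5. -19.  -0. -66. -23.] F [0.  0.5 0.2] w 1.002 gf 0.0
```

View pics/end.png

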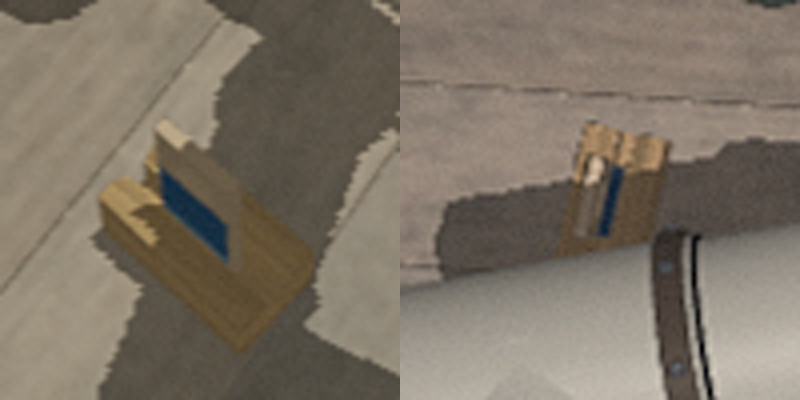

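The picture shows the plaque upright in the groove. Its top is at about 112 mm, as expected, its tilt is about 1°, and the cup has not moved. I hand in.

```bash
python3 -c "
from station import r
print(r.finish_job())"
```

```text
the job is handed in; nothing more can be done
None
```

The plaque came off the hook (contact about 4 N) and stands upright, fully down and released in the block's groove; the cup was not touched, and the job was handed in at about 19 s.

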